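# Level the scale shelf on the packing desk

## Robot

A 7-joint arm with a two-finger parallel gripper is mounted at the origin on the work surface. World frame = base frame: x ahead of the robot, y to its left, z up, the work surface at z = 0. Lengths are in m, angles in rad, forces in N, time in s.
With the tool pointing down it reaches from about 0.4 to 0.85 m from the base axis. Payload 4.5 kg.
Tool frame: the origin (TCP) lies midway between the tips of the shut fingers; the grasp point (between the pads) lies 19 mm behind it; y points along the fingers, z is the direction in which the jaws open and shut, and the axes are right-handed (so a half turn about y gives the same grasp; the last joint's range is limited). The gripper opens to 88 mm and grips with 3 to 60 N. Pads are 18 mm wide; open, the fingers measure 123 mm over their backs; the gripper's body (75 mm by 187 mm) begins 45 mm behind the grasp point.
Start: joints at [-1.267, 0.689, -0.195, 1.565, 0.157, 0.902, -0.215], TCP at [0.167, 0.602, 0.239] pointing down, gripper open.
Joint ranges: [-3.01, 3.01], [-0.46, 2.08], [-1.47, 1.51], [0.13, 2.56], [-1, 4.14], [0.04, 2.09], [-2.66, 2.66]. Speed limits (rad/s): [2.57, 2.57, 3.14, 3.14, 3.14, 3.14, 3.14].

## Interface

Orientations are given as a unit quaternion [x, y, z, w].
In Python, from plant import r, snapshot, get_calibration, job, boxes_of gives the robot as it stands. The module is installed in compiled form; this text tells all that it offers.
- The arm moves only by the shell command python3 -m handwheel 'ROWS' [OPENING] [FORCE]. ROWS is JSON, a list that holds one entry, the list of rows, each a list of 6 numbers: the shift along the tool's x, y, z as a fraction of full scale, then the turn, a rotation vector about the tool's x, y, z as a fraction of full scale. In form: [[[x, y, z, wx, wy, wz], ...]]. A call has 1 to 12 rows; each row is the pose to reach, as a shift and turn from the pose commanded when the call began, along the tool's axes at that moment, turning the shorter way round; what a row does not reach only later rows make up. Full scale, the value 1, is 100 cm for a shift and 180 degrees for a turn. A row lasts 1/12 s, in which the tool goes at most 41.7 mm and 7.16 degrees, less where a joint would pass 70% of its speed; a pose out of reach is approached as far as the arm can. A call with a number of a shift or a turn outside -1 to 1 is refused whole. A call with a gripper value outside its range is refused whole. OPENING is the opening, from -1 (shut) to 1 (fully open), set as the call begins (- or left out, the last holds). The fingers move at their own pace and stop on an object; FORCE is the grip in N (left out, the last holds). Time passes only in rows, so rows that repeat a pose let the fingers close. It gives the time, the measured TCP pose, the force and the opening at its end, in the units of the state.
- r.get_state(): the state, without advancing time (a new reading comes with each control period).
- snapshot(name): name is "scene" or "top" or "wrist"; returns the picture (384x512x3 uint8, red, green, blue); there is no depth.
- get_calibration(name): a dict with "fx", "fy", "cx", "cy" (pixels), "k1" (the pictures are not rectified: a ray, as slopes to the right and down, at radius r is drawn at 1 + k1 r^2 times it, then the intrinsics apply), "T" (4x4, takes a point from camera to world coordinates). Camera axes: x right, y down, z forward; pixel columns grow to the right and rows downward; lengths in m; the calibration is good to about 2 mm. A picture is of the moment at which its call begins: read the wrist's pose just before it. get_calibration takes no time and is no camera call; for the wrist camera it gives the pose at the moment of the call.
- job.finish_job(): hands the job in, once; it reports no verdict.
Trained networks look in the newest picture that a camera, given by its name, has taken for a name from the list of things; names that differ only in an ending like _2 or _b are one class to them, and where a whole thing is asked for, a point or a joint stands for the part that bears it (a point fixed in the world has none). Each returns a list of dicts, best first, with "confidence" (0 to 1); they miss things now and then, are a little off and sometimes report something else, mostly with a low value. They report only what shows in the picture. A call takes as long as a camera call. They do not tell look-alikes from the thing itself.
- boxes_of(thing, camera): "bbox" ([left, top, right, bottom] in pixels, round what is visible of it).
The state is a dict: "clock": time; "q": joint angles; "qd": joint speeds; "joint_torque": joint torques, N m; "tool_pos": TCP position; "eef_rot": TCP orientation; "contact_force": force on the tool from outside, world axes, zero at the start; "moment": the same for the moment, N m; "opening": opening from 0.0 (shut) to 1.0 (fully open).
Only numpy, scipy, OpenCV 4.12 (cv2) and the standard library are available. Lean on these libraries where they do the work, as an engineer would, in place of code of your own. Each camera call takes 0.05 s, during which the arm holds its last target. There are 200 camera calls.

## Task

The small shelf for the parcel scale sags at its adjustable foot: take the red T-key from the rack, put it down through the hole in the shelf into the foot's square socket, and turn it clockwise until the bubble of the spirit level stands between the two black lines of its vial. Let go of the key and leave it standing in the foot, then press the level flat onto the shelf with the fingers on its black thumb pad, about as hard as with a thumb, and keep pressing: finish while pressing, with the bubble still between the lines. Do not shove the level about, and leave the blue key, the tape roll and the carton alone.

Things in the scene. Friction and masses are not known exactly. Their poses are not given: they have to be found in the camera images.
- red_key_grip (a point): red T-key, upright in the rack at the start: 14 mm square steel shaft (flats facing its x and y) under a red cross-bar 100 mm long (its x), 16 mm thick (its y), 20 mm high; 0.16 to 0.24 kg. Point: centre of the cross-bar; the shaft's end is 120 mm straight below. In the rack that end is 10 mm above the desk and 40 mm deep in the hole
- red_key_tip (a point): centre of the lower end of the red key's shaft, z up the shaft, axes as the cross-bar's
- blue_key_grip (a point): blue T-key in the other hole of the rack, 90 mm from the red one: same shape but an 11 mm shaft, too thin for the foot; leave it. Point: centre of its cross-bar
- rack: wooden rack fixed on the desk, 70 x 170 x 50 mm with two square holes 90 mm apart along its y; origin at the centre of its underside
- shelf_top (a point): wooden shelf, 230 mm (its x) by 360 mm (its y), 18 mm thick, top about 80 mm above the desk; point at the centre of its top. The -y end rests on two plain feet about which it tips, the +y end on the adjustable foot. It starts too low at +y; one rad of the foot tips it by 0.010 rad. Level is 0.5 to 1.3 rad of turn away; the desk is not quite flat, so only the bubble tells how much
- access_hole (a point): centre of the round 30 mm hole through the shelf, at its upper side, 140 mm from the shelf's centre towards its +y end, straight above the foot's socket
- socket (a point): mouth of the foot's square brass socket, 60 mm above the desk, 20 mm under the shelf's upper side: 15.4 mm square, 22 mm deep with its 6 mm lead-in, which is 21 mm wide at the mouth; flats facing its x and y, which turn with the foot; the key fits in any of four quarter turns, with up to 0.1 rad of play either way. Turning it clockwise seen from above lifts the shelf's +y end; it is stiff (0.12 Nm) and stays where it is left
- level_pad (a point): yellow spirit level lying on the shelf along the shelf's y: 30 x 240 x 46 mm, 0.5 kg, loose. Point: centre of the black rubber thumb pad (26 x 60 mm) at the middle of its top, 46 mm above its underside; its y runs along the level, towards the foot
- vial (a point): centre of the level's vial (green tube, 72 mm long, 70 mm from the pad towards the level's -y end, 32 mm above its underside). Two black lines, 20 mm apart inside, mark its middle
- bubble (a joint): where the white bubble (14 mm long) stands in the vial, in metres along the level's y from the middle: 0 centred, negative towards the level's -y end (foot end low), limits -0.026 and 0.026. One rad of the foot moves it about 0.012; it settles within 1 s. Between the lines means within 0.003 of 0
- tape_centre (a point): roll of parcel tape lying flat, 104 mm across, 48 mm high; centre, half-way up
- carton_centre (a point): small closed carton of labels, 60 x 90 x 45 mm; centre, half-way up
Things that resemble listed ones, but are neither listed nor needed, are in the scene too. Leave any white or yellow look-alike of the part that bears red_key_grip alone.

How it is judged:
On the way, in this order (a step that is already met when the one before it is completed fails the run):
1. the red key stands through the shelf's hole, at least 12 mm down in the foot's socket (horizontal distance between red_key_tip and socket below 0.004 m and z of red_key_tip in the frame of socket below -0.012 m), for 0.1 s.
2. the foot is turned with the key until the bubble stands between the lines and the shelf is level, with the robot not touching the level (value of joint bubble between -0.003 and 0.003 m and angle between shelf_top's own z axis and vertical below 0.0035 rad and z of red_key_tip in the frame of socket below -0.012 m and contact force between each of the arm, the fingers and level below 0.3 N), for 0.3 s.
At the end, for the whole second after the job is handed in: Fingers press on the level with 3 to 35 N, within 45 mm of its thumb pad; level flat on the shelf (0.006 rad); bubble within 3 mm of the middle, shelf within 0.0035 rad of level; red key released, standing at least 12 mm deep in the socket, within 4 mm of its axis (all of step 1 and horizontal distance between the grasp point and level_pad below 0.045 m and contact force between the fingers and level between 3 and 35 N and value of joint bubble between -0.003 and 0.003 m and angle between shelf_top's own z axis and vertical below 0.0035 rad and angle between the z axis of level_pad and the z axis of shelf_top, either way round below 0.006 rad and z of level_pad in the frame of shelf_top between 0.043 and 0.049 m and contact force between the fingers and red_key below 0.3 N); the arm keeps its last pose, push and grip.
It fails at once if the level is shoved more than 25 mm (distance of level_pad from where it was at the start of the episode above 0.025 m).
It fails at once if the blue key is disturbed (distance of blue_key_grip from where it was at the start of the episode above 0.012 m).
It fails at once if the tape roll is disturbed (distance of tape_centre from where it was at the start of the episode above 0.012 m).
It fails at once if the carton is disturbed (distance of carton_centre from where it was at the start of the episode above 0.012 m).
It also fails if it takes over 45 s, if anything falls off the work surface, if the arm or the gripper's body presses on something with over 40 N, if the wrist force passes 120 N, or if a joint passes its speed limit or range.

## Working session

There is one attempt and no reset: what is moved stays moved. The work goes in short steps, Python scripts to look and compute and a shell command to move; the robot and the scene stay as the last step left them, time stands still between calls to the robot, and variables do not carry over. Pictures are saved under pics/ and viewed, about 8 in all and at most 12, crops included, and the job is handed in when it is done.

```bash
mkdir -p pics; cat > h.py <<'E'
import numpy as np, cv2
from scipy.spatial.transform import Rotation as R
from plant import r, snapshot, get_calibration, job, boxes_of
def ray(c,u,v):
    x,y=(u-c['cx'])/c['fx'],(v-c['cy'])/c['fy']
    a,b=x,y
    for _ in range(20):
        k=1+c['k1']*(a*a+b*b); a,b=x/k,y/k
    T=np.array(c['T']); return T[:3,3],T[:3,:3]@np.array([a,b,1])
def at_z(c,u,v,z):
    o,d=ray(c,u,v); return o+d*(z-o[2])/d[2]
def proj(c,p):
    T=np.array(c['T']); q=T[:3,:3].T@(np.array(p)-T[:3,3]); a,b=q[:2]/q[2]
    k=1+c['k1']*(a*a+b*b); return np.array([c['cx']+c['fx']*a*k,c['cy']+c['fy']*b*k])
def tri(obs):
    A=np.zeros((3,3));B=np.zeros(3)
    for c,u,v in obs:
        o,d=ray(c,u,v); d=d/np.linalg.norm(d); P=np.eye(3)-np.outer(d,d); A+=P;B+=P@o
    return np.linalg.solve(A,B)
def save(img,name): cv2.imwrite('pics/'+name,img[:,:,::-1])
def st():
    s=r.get_state(); print('t',round(s['clock'],2),'p',np.round(s['tool_pos'],4),'F',np.round(s['contact_force'],1),'op',round(float(s['opening']),3)); print(np.round(R.from_quat(s['eef_rot']).as_matrix(),3).tolist()); return s
def rel(p,yaxis_down=True,zdir=None):
    "fractions to reach TCP p and with jaw axis zdir (tool y straight down)"
    s=r.get_state(); M=R.from_quat(s['eef_rot']).as_matrix()
    out=M.T@(np.array(p)-s['tool_pos']); rv=np.zeros(3)
    if zdir is not None:
        z=np.array([*zdir[:2],0.]);z/=np.linalg.norm(z);y=np.array([0,0,-1.]);x=np.cross(y,z)
        rv=R.from_matrix(M.T@np.stack([x,y,z],1)).as_rotvec()
    print('shift',np.round(out,4),'turn',np.round(rv/np.pi,4),'deg',np.degrees(np.linalg.norm(rv)).round(1))
E
python3 - <<'E'
from h import *
st()
a=snapshot('scene');b=snapshot('top')
save(np.hstack([a,b])[:, :],'x.png')
im=cv2.imread('pics/x.png'); save(a,'scene0.png');save(b,'top0.png')
for n in ['scene','top']:
    for t in ['red_key_grip','blue_key_grip','rack','shelf_top','access_hole','level_pad','vial','tape_centre','carton_centre','bubble','socket']:
        try: print(n,t,[(np.round(x['bbox']).astype(int).tolist(),round(x['confidence'],2)) for x in boxes_of(t,n)[:4]])
        except Exception as e: print(n,t,e)
    print({k:np.round(v,3).tolist() for k,v in get_calibration(n).items()})
st()
E
```

```text
t 0.0 p [0.1665 0.6018 0.2379] F [0.3 0.4 0.6] op 1.0
[[0.964, -0.0, 0.266], [-0.266, -0.002, 0.964], [0.0, -1.0, -0.002]]
scene red_key_grip [([420, 177, 454, 225], 0.93), ([376, 156, 390, 193], 0.6), ([379, 191, 407, 239], 0.57)]
scene blue_key_grip [([346, 158, 362, 197], 0.81)]
scene rack [([334, 182, 396, 214], 0.87)]
scene shelf_top [([123, 168, 260, 233], 0.55)]
scene access_hole [([126, 168, 259, 238], 0.96)]
scene level_pad [([142, 171, 229, 188], 0.79)]
scene vial [([144, 171, 228, 189], 0.8), ([123, 167, 258, 234], 0.62), ([333, 183, 397, 214], 0.16)]
scene tape_centre [([81, 165, 115, 198], 0.91)]
scene carton_centre [([307, 223, 344, 254], 0.57)]
scene bubble []
scene socket []
{'fx': 457.436, 'fy': 457.436, 'cx': 258.129, 'cy': 184.014, 'k1': -0.074, 'T': [[-0.076, 0.61, -0.789, 1.553], [0.997, 0.038, -0.067, 0.104], [-0.011, -0.791, -0.611, 0.903], [0.0, 0.0, 0.0, 1.0]]}
top red_key_grip [([134, 161, 154, 188], 0.72), ([91, 187, 118, 212], 0.6), ([134, 204, 155, 240], 0.52)]
top blue_key_grip [([169, 202, 182, 232], 0.6)]
top rack [([141, 204, 196, 234], 0.6)]
top shelf_top [([260, 157, 376, 235], 0.93)]
top access_hole [([261, 156, 374, 237], 0.57)]
top level_pad [([293, 199, 371, 213], 0.8)]
top vial [([294, 196, 375, 213], 0.94), ([140, 209, 153, 239], 0.27)]
top tape_centre [([402, 208, 438, 243], 0.93)]
top carton_centre [([190, 151, 220, 173], 0.58)]
top bubble []
top socket [([270, 190, 277, 202], 0.54)]
{'fx': 375.665, 'fy': 375.665, 'cx': 257.645, 'cy': 193.918, 'k1': -0.102, 'T': [[-0.013, -0.999, 0.03, 0.505], [-1.0, 0.013, 0.005, 0.023], [-0.006, -0.03, -1.0, 1.27], [0.0, 0.0, 0.0, 1.0]]}
t 1.2 p [0.1666 0.6024 0.2387] F [0.2 0.3 0.6] op 1.002
[[0.964, 0.0, 0.266], [-0.266, 0.0, 0.964], [0.0, -1.0, 0.0]]
```

```bash
python3 - <<'E'
import cv2,numpy as np
a=cv2.imread('pics/scene0.png');b=cv2.imread('pics/top0.png')
A=cv2.resize(a[140:260,70:470],(800,240),interpolation=3)
B=cv2.resize(b[145:250,80:450],(800,227),interpolation=3)
cv2.imwrite('pics/v1.png',np.vstack([A,B]))
E
```

```text
(no output)
```

View pics/v1.png

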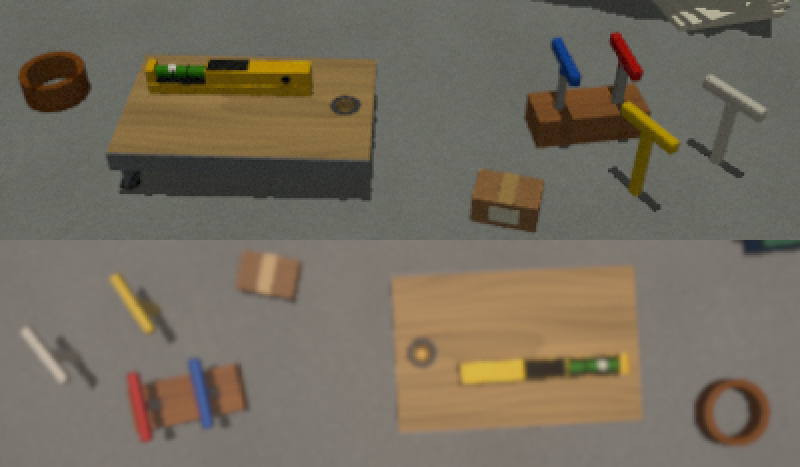

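The red key candidates are red (scene 383,174; top 144,222), white (scene 437,201; top 104,199) and yellow (scene 393,215; top 144,175). The red one stands in the rack next to the blue, so it is the one meant, and the enlarged crop confirms it. Next I measure it.

```bash
cat > m.py <<'E'
from h import *
I={n:cv2.imread(f'pics/{n}0.png') for n in ['scene','top']}
C={n:get_calibration(n) for n in I}
def seg(n,lo,hi,box):
    l,t,rr,b=box; h=cv2.cvtColor(I[n][t:b,l:rr],cv2.COLOR_BGR2HSV)
    m=cv2.inRange(h,np.array(lo),np.array(hi)); 
    k,lab,s,_=cv2.connectedComponentsWithStats(m); j=1+np.argmax(s[1:,4]); m=(lab==j).astype(np.uint8)
    p=np.argwhere(m)[:,::-1]+[l,t]; c=cv2.minAreaRect(p.astype(np.float32)); return p.mean(0),c,len(p)
def ends(c):
    b=cv2.boxPoints(c); e=[(np.linalg.norm(b[i]-b[(i+1)%4]),i) for i in range(4)]; i=min(e)[1]
    return (b[i]+b[(i+1)%4])/2,(b[(i+2)%4]+b[(i+3)%4])/2
for nm,lo,hi,bs,bt,z in [('red',[174,140,60],[179,255,255],[372,150,395,196],[130,200,158,244],.13),('blue',[105,120,50],[125,255,255],[342,152,368,200],[165,198,186,236],.13)]:
    ms,cs,ns=seg('scene',lo,hi,bs); mt,ct,nt=seg('top',lo,hi,bt)
    print(nm,ns,nt,cs,ct)
    print(' tri',tri([(C['scene'],*cs[0]),(C['top'],*ct[0])]).round(4), 'top@z',at_z(C['top'],*ct[0],z).round(4),at_z(C['scene'],*cs[0],z).round(4))
    e=[at_z(C['top'],*x,.14) for x in ends(ct)]; d=e[1]-e[0]; print(' axis',np.degrees(np.arctan2(d[1],d[0])).round(1),np.linalg.norm(d).round(4))
    e=[at_z(C['scene'],*x,.13) for x in ends(cs)]; d=e[1]-e[0]; print(' axis sc',np.degrees(np.arctan2(d[1],d[0])).round(1),np.linalg.norm(d).round(4))
# shelf in top
hh=cv2.cvtColor(I['top'],cv2.COLOR_BGR2HSV)
print('hsv red',cv2.cvtColor(I['top'][222:223,143:147],cv2.COLOR_BGR2HSV).tolist())
m,c,n=seg('top',[8,60,110],[28,190,255],[250,145,390,250]); print('shelf',c,n)
print([at_z(C['top'],*p,.08).round(3).tolist() for p in cv2.boxPoints(c)])
m,c,n=seg('top',[20,150,100],[34,255,255],[285,190,380,220]); print('lvl',c,n)
print('tape',[at_z(C[n_],u,v,.024).round(3) for n_,u,v in [('top',420,225.5),('scene',98,181)]],'carton',at_z(C['top'],205,162,.045).round(3))
E
python3 m.py; python3 - <<'E'
import cv2
b=cv2.imread('pics/top0.png')[150:245,250:390]; a=cv2.imread('pics/scene0.png')[160:200,130:260]
import numpy as np
cv2.imwrite('pics/v2.png',np.vstack([cv2.resize(b,(560,380),interpolation=2),cv2.resize(a,(560,172),interpolation=2)]))
E
```

```text
Traceback (most recent call last):
  File "m.py", line 13, in <module>
    ms,cs,ns=seg('scene',lo,hi,bs); mt,ct,nt=seg('top',lo,hi,bt)
                                             ~~~^^^^^^^^^^^^^^^^
  File "m.py", line 7, in seg
    k,lab,s,_=cv2.connectedComponentsWithStats(m); j=1+np.argmax(s[1:,4]); m=(lab==j).astype(np.uint8)
                                                       ~~~~~~~~~^^^^^^^^^
ValueError: attempt to get argmax of an empty sequence
```

View pics/v2.png

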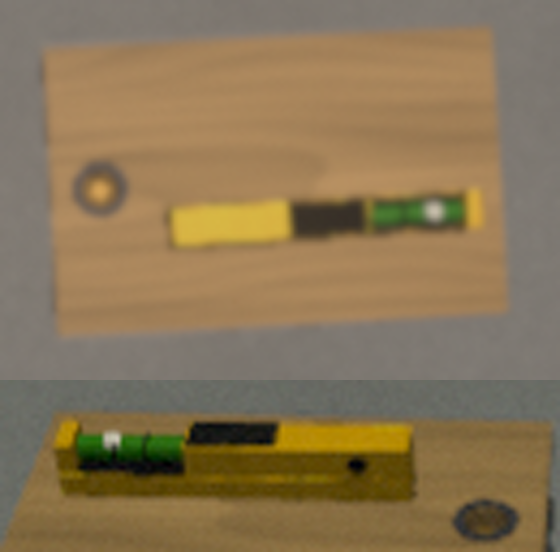

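Top view: the shelf hole is at about (275,197) with brass visible inside, the level pad is at about (332,204), and the bubble sits to the right of centre (towards −y), so the foot end is low. Now I fix the red colour mask.

```bash
python3 - <<'E'
s=open('m.py').read()
s=s.replace("m=cv2.inRange(h,np.array(lo),np.array(hi)); ","m=cv2.inRange(h,np.array(lo),np.array(hi))\n    if lo[0]==174: m=(cv2.inRange(h,(172,150,50),(179,255,255))|cv2.inRange(h,(0,190,50),(5,255,255)))")
open('m.py','w').write(s)
E
python3 m.py
```

```text
Traceback (most recent call last):
  File "m.py", line 14, in <module>
    ms,cs,ns=seg('scene',lo,hi,bs); mt,ct,nt=seg('top',lo,hi,bt)
                                             ~~~^^^^^^^^^^^^^^^^
  File "m.py", line 8, in seg
    k,lab,s,_=cv2.connectedComponentsWithStats(m); j=1+np.argmax(s[1:,4]); m=(lab==j).astype(np.uint8)
                                                       ~~~~~~~~~^^^^^^^^^
ValueError: attempt to get argmax of an empty sequence
```

```bash
sed -i "s/(172,150,50),(179,255,255)/(170,110,50),(179,255,255)/;s/(0,190,50),(5,255,255)/(0,145,50),(4,255,255)/" m.py; sed -i "4i print('hsv',cv2.cvtColor(I['top'],cv2.COLOR_BGR2HSV)[222,138:152].tolist())" m.py; python3 m.py
```

```text
hsv [[15, 32, 128], [11, 53, 129], [8, 96, 135], [5, 142, 149], [3, 166, 164], [1, 168, 176], [2, 168, 178], [1, 163, 161], [1, 153, 127], [2, 129, 97], [5, 91, 84], [8, 61, 80], [9, 43, 77], [13, 40, 77]]
red 173 145 ((382.27978515625, 167.83677673339844), (26.05732536315918, 7.4141011238098145), 59.74356460571289) ((143.76097106933594, 221.55120849609375), (30.032506942749023, 5.168384552001953), 77.90524291992188)
 tri [0.4593 0.3752 0.133 ] top@z [0.4592 0.3792 0.13  ] [0.4561 0.3732 0.13  ]
 axis -168.1 0.0913
 axis sc 11.6 0.1132
blue 168 98 ((352.0000305175781, 171.00001525878906), (25.93838882446289, 8.049844741821289), 63.43495178222656) ((172.55294799804688, 215.4882354736328), (29.82793426513672, 3.470886707305908), 77.47119140625)
 tri [0.4769 0.2866 0.1303] top@z [0.4769 0.2895 0.13  ] [0.4773 0.2839 0.13  ]
 axis -167.8 0.0903
 axis sc 11.9 0.1144
hsv red [[[1, 168, 176], [2, 168, 178], [1, 163, 161], [1, 153, 127]]]
shelf ((318.30523681640625, 194.7997283935547), (73.2144546508789, 113.8424301147461), 86.98721313476562) 7928
[[0.645, 0.022, 0.08], [0.66, -0.343, 0.08], [0.426, -0.35, 0.08], [0.413, 0.013, 0.08]]
lvl ((307.14306640625, 205.5753936767578), (10.151013374328613, 30.175689697265625), 86.8201675415039) 307
tape [array([ 0.429, -0.516,  0.024]), array([ 0.434, -0.508,  0.024])] carton [0.649 0.201 0.045]
```

```bash
python3 - <<'E'
from h import *
a=np.radians(101.8); rel([.459,.377,.215],zdir=[np.cos(a),np.sin(a)])
c=get_calibration('wrist'); s=r.get_state(); M=R.from_quat(s['eef_rot']).as_matrix(); T=np.array(c['T'])
print('cam in tool',(M.T@(T[:3,3]-s['tool_pos'])).round(3),(M.T@T[:3,:3]).round(3).tolist(),c['fx'])
E
```

```text
shift [ 0.3419  0.0237 -0.1393] turn [-0.     -0.1514  0.    ] deg 27.3
cam in tool [-0.081 -0.146  0.001] [[0.001, 0.951, 0.31], [-0.0, -0.31, 0.951], [1.0, -0.001, -0.0]] 304.3634586372696
```

```bash
python3 -m handwheel '[[[0.342,0.024,-0.139,0,-0.151,0],[0.342,0.024,-0.139,0,-0.151,0],[0.342,0.024,-0.139,0,-0.151,0],[0.342,0.024,-0.139,0,-0.151,0],[0.342,0.024,-0.139,0,-0.151,0],[0.342,0.024,-0.139,0,-0.151,0],[0.342,0.024,-0.139,0,-0.151,0],[0.342,0.024,-0.139,0,-0.151,0],[0.342,0.024,-0.139,0,-0.151,0],[0.342,0.024,-0.139,0,-0.151,0],[0.342,0.024,-0.139,0,-0.151,0],[0.342,0.024,-0.139,0,-0.151,0]]]' 0.2
cat > w.py <<'E'
import sys
from h import *
import pickle
n=sys.argv[1]
s=st(); c=get_calibration('wrist'); im=snapshot('wrist'); save(im,n+'.png'); pickle.dump((c,s),open(n+'.pkl','wb'))
E
python3 w.py w1
```

```text
clock: 2.2
tool_pos: [0.4586, 0.3779, 0.2148]
eef_rot: [-0.703, -0.072, 0.072, 0.704]
contact_force: [0.0, 0.0, -0.0]
opening: 0.602
t 2.2 p [0.4586 0.3779 0.2148] F [ 0.  0. -0.] op 0.602
[[0.979, -0.001, -0.203], [0.203, 0.001, 0.979], [-0.0, -1.0, 0.001]]
```

View pics/w1.png

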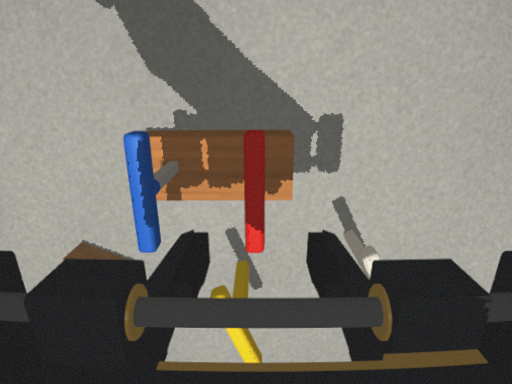

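Wrist view: the red bar runs from (255,131) to (255,251), vertical in the picture and between the fingers. Blue is at 145, outside them. Now its position from this picture.

```bash
cat > key.py <<'E'
from h import *; import pickle,sys
n=sys.argv[1]; zt=float(sys.argv[2]); c,s=pickle.load(open(n+'.pkl','rb')); im=cv2.imread('pics/'+n+'.png')
h=cv2.cvtColor(im,cv2.COLOR_BGR2HSV); m=cv2.inRange(h,(0,190,60),(3,255,255))|cv2.inRange(h,(174,190,60),(179,255,255))
k,lab,t,_=cv2.connectedComponentsWithStats(m); j=1+np.argmax(t[1:,4]); print(t[j])
p=np.argwhere(lab==j)[:,::-1].astype(np.float32)
b=cv2.boxPoints(cv2.minAreaRect(p)); print(b.round(1).tolist())
w=np.array([at_z(c,*x,zt) for x in b]); print(w.round(4).tolist()); ctr=w.mean(0)
e=[(w[i]+w[(i+1)%4])/2 for i in range(4)]; d=max([e[0]-e[2],e[1]-e[3]],key=np.linalg.norm)
print('centre',ctr.round(4),'len',np.linalg.norm(d).round(4),'ang',np.degrees(np.arctan2(d[1],d[0])).round(2))
E
python3 key.py w1 .14; python3 -c "
from h import *
rel([.459,.377,.111])"
```

```text
[ 244  131   21  121 1941]
[[244.0, 131.0], [264.0, 131.0], [264.0, 251.0], [244.0, 251.0]]
[[0.4094, 0.3583, 0.14], [0.4065, 0.3724, 0.14], [0.5017, 0.3928, 0.14], [0.505, 0.3767, 0.14]]
centre [0.4556 0.375  0.14  ] len 0.0974 ang -168.52
shift [ 0.0008  0.1039 -0.0021] turn [0. 0. 0.] deg 0.0
```

```bash
python3 -m handwheel '[[[-0.002,0.035,-0.0018,0,0,0],[-0.002,0.07,-0.0018,0,0,0],[-0.002,0.095,-0.0018,0,0,0],[-0.002,0.104,-0.0018,0,0,0],[-0.002,0.104,-0.0018,0,0,0]]]'; python3 -m handwheel '[[[0,0,0,0,0,0],[0,0,0,0,0,0],[0,0,0,0,0,0],[0,0,0,0,0,0],[0,0,0,0,0,0]]]' -1 45; python3 - <<'E'
from h import *
C={'scene':get_calibration('scene'),'top':get_calibration('top')}
# hole
b=cv2.imread('pics/top0.png')
for u,v in [(275,197)]: print('hole top',at_z(C['top'],u,v,.08).round(4),at_z(C['top'],u,v,.06).round(4))
print('hole scene',at_z(C['scene'],130+485*130/560,160+(520-380)*40/172,.08).round(4))
E
```

```text
clock: 2.67
tool_pos: [0.4552, 0.3756, 0.1089]
eef_rot: [0.704, 0.072, -0.075, -0.703]
contact_force: [0.3, -0.5, -0.2]
opening: 0.601
clock: 3.08
tool_pos: [0.4581, 0.3755, 0.1118]
eef_rot: [-0.703, -0.073, 0.072, 0.704]
contact_force: [-0.3, 0.8, -0.8]
opening: 0.245
hole top [ 0.5303 -0.0256  0.08  ] [ 0.5308 -0.0264  0.06  ]
hole scene [ 0.5334 -0.0275  0.08  ]
```

```bash
python3 -m handwheel '[[[0,0,0,0,0,0],[0,0,0,0,0,0],[0,0,0,0,0,0],[0,-0.02,0,0,0,0],[0,-0.05,0,0,0,0],[0,-0.085,0,0,0,0],[0,-0.115,0,0,0,0],[0,-0.14,0,0,0,0],[0,-0.14,0,0,0,0]]]' -1 45; python3 -c "
from h import *
rel([.56,-.02,.25])"
```

```text
clock: 3.83
tool_pos: [0.4593, 0.3773, 0.2555]
eef_rot: [-0.701, -0.074, 0.07, 0.705]
contact_force: [1.1, 1.4, -1.8]
opening: 0.174
shift [ 0.018   0.0036 -0.4095] turn [0. 0. 0.] deg 0.0
```

```bash
python3 -c "
from h import *
rel([.585,-.017,.27])"; python3 -m handwheel '[[[0,-0.035,0,0,0,0],[0.014,-0.04,-0.03,0,0,0],[0.043,-0.04,-0.41,0,0,0],[0.043,-0.04,-0.41,0,0,0],[0.043,-0.04,-0.41,0,0,0],[0.043,-0.04,-0.41,0,0,0],[0.043,-0.03,-0.41,0,0,0],[0.043,-0.03,-0.41,0,0,0],[0.043,-0.015,-0.41,0,0,0],[0.043,-0.015,-0.41,0,0,0],[0.043,-0.015,-0.41,0,0,0],[0.043,-0.015,-0.41,0,0,0]]]'; python3 -m handwheel '[[[0,0,0,0,0,0],[0,0,0,0,0,0],[0,0,0,0,0,0]]]'; python3 w.py w2;python3 key.py w2 .3; python3 - <<'E'
import cv2; cv2.imwrite('pics/v4.png',cv2.resize(cv2.imread('pics/w2.png'),None,fx=1.5,fy=1.5,interpolation=2))
E
```

```text
shift [ 0.0433 -0.0162 -0.4115] turn [0. 0. 0.] deg 0.0
clock: 4.83
tool_pos: [0.5827, -0.0285, 0.2625]
eef_rot: [0.706, 0.066, -0.07, -0.701]
contact_force: [-0.3, -0.7, -2.3]
opening: 0.175
clock: 5.08
tool_pos: [0.5823, -0.0156, 0.2652]
eef_rot: [-0.703, -0.073, 0.073, 0.704]
contact_force: [-0.9, 0.6, -1.8]
opening: 0.175
t 5.08 p [ 0.5823 -0.0156  0.2652] F [-0.9  0.6 -1.8] op 0.175
[[0.979, -0.001, -0.206], [0.206, 0.002, 0.979], [-0.001, -1.0, 0.002]]
[ 240  161   37  137 3897]
[[240.0, 161.0], [276.0, 161.0], [276.0, 297.0], [240.0, 297.0]]
[[0.5298, -0.0327, 0.3], [0.527, -0.0195, 0.3], [0.5864, -0.0059, 0.3], [0.5896, -0.0214, 0.3]]
centre [ 0.5582 -0.0199  0.3   ] len 0.0609 ang -168.15
```

View pics/v4.png

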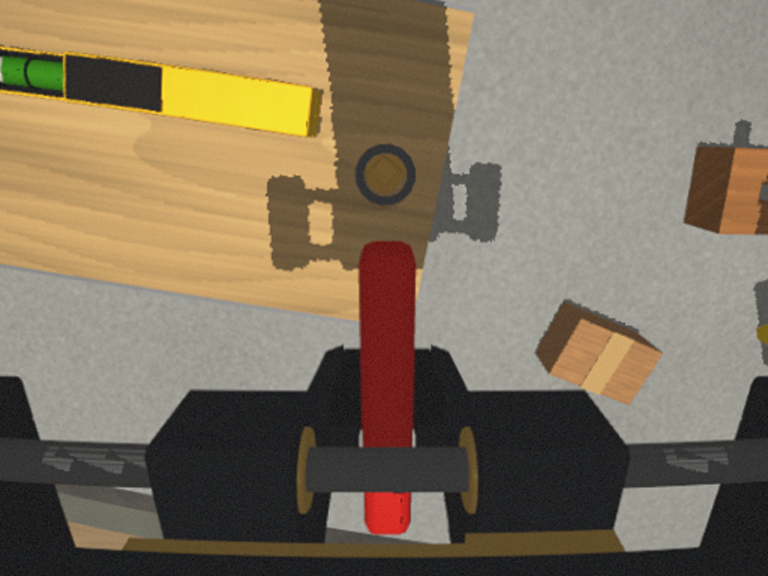

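The hole is at (257,116) in the raw wrist image, with the brass socket dark inside it, the key bar just below it and the level pad at about (75,58). I enlarge the hole to read the socket's yaw.

```bash
python3 - <<'E'
from h import *; import pickle
im=cv2.imread('pics/w2.png')[90:142,228:286]; g=cv2.resize(im,None,fx=9,fy=9,interpolation=2)
g=cv2.normalize(cv2.convertScaleAbs(g,alpha=2.2),None,0,255,cv2.NORM_MINMAX); cv2.imwrite('pics/v5.png',g)
c,s=pickle.load(open('w2.pkl','rb'))
print('hole',at_z(c,256.7,116,.079).round(4),'sock',at_z(c,256.7,116,.06).round(4),'pad',at_z(c,75.3,58.7,.126).round(4))
E
```

```text
hole [ 0.5294 -0.0268  0.079 ] sock [ 0.5309 -0.0265  0.06  ] pad [ 0.5078 -0.1973  0.126 ]
```

View pics/v5.png

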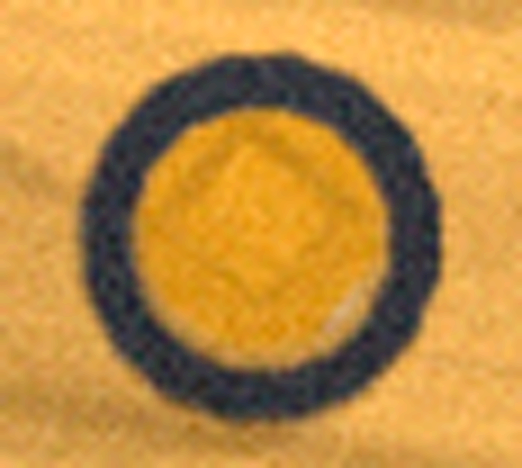

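```bash
python3 - <<'E'
from h import *
im=np.mean([snapshot('wrist') for _ in range(8)],0)
s=st(); print('q',s['q'])
np.save('w3.npy',im)
c=im[96:136,236:278]; 
ch=[cv2.resize(np.clip((x-np.percentile(x[8:-8,8:-8],2))/(np.percentile(x[8:-8,8:-8],98)-np.percentile(x[8:-8,8:-8],2))*255,0,255),None,fx=9,fy=9,interpolation=2) for x in (c[14-6:34,8:34,0],c[8:34,8:34,1])]
ch=[cv2.resize(x,(390,390)) for x in ch]
cv2.imwrite('pics/v6.png',np.hstack(ch))
E
```

```text
t 5.53 p [ 0.5829 -0.0173  0.2658] F [-0.3 -0.5 -2.4] op 0.175
[[0.979, 0.0, -0.204], [0.204, 0.0, 0.979], [0.0, -1.0, 0.0]]
q [ 0.18994041  0.62044479 -0.40978476  1.6564772   0.29402704  0.92596247
  1.44619721][ WARN:0@4.524] global loadsave.cpp:1063 imwrite_ Unsupported depth image for selected encoder is fallbacked to CV_8U.
```

View pics/v6.png

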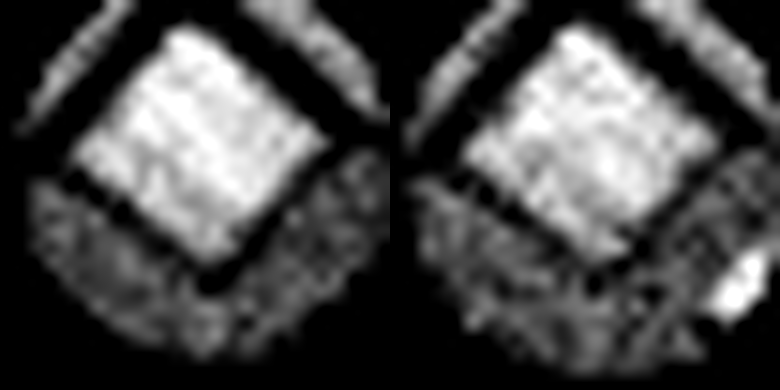

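```bash
python3 - <<'E'
from h import *; import pickle
c,s=pickle.load(open('w2.pkl','rb')); c=get_calibration('wrist')
# 15 px per px, pixel-centre shift from the resize
P=np.array([(180,25),(330,140),(212,258),(72,155)])/15-.5+[244,104]
im=np.load('w3.npy')[100:134,240:274]
for z in (.054,.038):
    w=np.array([at_z(c,*p,z) for p in P]); print(z,'ctr',w.mean(0).round(4),'sides',[np.linalg.norm(w[i]-w[(i+1)%4])*1e3//.1/10 for i in range(4)])
    print([(np.degrees(np.arctan2(*(w[(i+1)%4]-w[i])[1::-1]))%90).round(1) for i in range(4)])
# hole ring centre: dark pixels
w=np.load('w3.npy'); g=w.sum(2); m=np.zeros(g.shape,np.uint8); m[92:140,232:282]=(w[92:140,232:282,0]<w[92:140,232:282,2]*1.4)&(g[92:140,232:282]<200)
p=np.argwhere(m)[:,::-1].astype(np.float32); e=cv2.minEnclosingCircle(p); print(e,len(p),'hole',at_z(c,*e[0],.078).round(4))
s=r.get_state();z=R.from_quat(s['eef_rot']).as_matrix()[:,2]; print('jaw ang',np.degrees(np.arctan2(z[1],z[0])))
from itertools import product
E
```

```text
0.054 ctr [ 0.5292 -0.029   0.054 ] sides [np.float64(14.3), np.float64(12.6), np.float64(13.2), np.float64(12.7)]
[np.float64(64.9), np.float64(56.4), np.float64(65.7), np.float64(61.2)]
0.038 ctr [ 0.5303 -0.0288  0.038 ] sides [np.float64(14.9), np.float64(13.2), np.float64(13.8), np.float64(13.3)]
[np.float64(64.9), np.float64(56.4), np.float64(65.7), np.float64(61.2)]
((257.3125, 115.5), 20.312599182128906) 621 hole [ 0.5298 -0.0282  0.078 ]
jaw ang 101.75538508060771
```

```bash
python3 - <<'E'
from h import *; import pickle
c,s=pickle.load(open('w2.pkl','rb')); M=R.from_quat(s['eef_rot']).as_matrix()
for (u,v) in [(257.5,161),(258,355)]:
    for dz in (.0,.02): print(u,v,(M.T@(at_z(c,u,v,s['tool_pos'][2]+.009+dz)-s['tool_pos'])).round(4))
a=np.radians(61.75); rel([.530,-.028,.235],zdir=[np.cos(a),np.sin(a)])
E
```

```text
257.5 161 [-0.0491 -0.009   0.0006]
257.5 161 [-0.0536 -0.0289  0.0006]
258 355 [ 0.0677 -0.0091  0.0008]
258 355 [ 0.0461 -0.029   0.0008]
shift [-0.054   0.0308  0.0003] turn [-0.      0.2223  0.    ] deg 40.0
```

```bash
python3 -m handwheel '[[[-0.053,0.03,-0.0008,0,0.222,0],[-0.053,0.03,-0.0008,0,0.222,0],[-0.053,0.03,-0.0008,0,0.222,0],[-0.053,0.03,-0.0008,0,0.222,0],[-0.053,0.03,-0.0008,0,0.222,0],[-0.053,0.05,-0.0008,0,0.222,0],[-0.053,0.066,-0.0008,0,0.222,0],[-0.053,0.066,-0.0008,0,0.222,0],[-0.053,0.066,-0.0008,0,0.222,0],[-0.053,0.066,-0.0008,0,0.222,0],[-0.053,0.066,-0.0008,0,0.222,0],[-0.053,0.066,-0.0008,0,0.222,0]]]'; python3 - <<'E'
from h import *
st(); a=snapshot('scene'); save(a,'scene1.png')
c=get_calibration('scene'); s=r.get_state(); M=R.from_quat(s['eef_rot']).as_matrix()
tip=s['tool_pos']+M@[-.0017,.101,0]; print('tip',tip.round(4),proj(c,tip),'hole',proj(c,[.530,-.028,.08]))
im=cv2.imread('pics/scene1.png')[130:220,130:280]; cv2.imwrite('pics/v7.png',cv2.resize(im,None,fx=5,fy=5,interpolation=2))
E
```

```text
clock: 6.53
tool_pos: [0.5319, -0.0291, 0.2006]
eef_rot: [-0.685, 0.172, -0.173, 0.686]
contact_force: [-0.4, 1.6, -1.3]
opening: 0.175
t 6.53 p [ 0.5319 -0.0291  0.2006] F [-0.4  1.6 -1.3] op 0.175
[[0.881, 0.002, 0.473], [-0.473, 0.0, 0.881], [0.002, -1.0, 0.001]]
tip [ 0.5304 -0.0284  0.0995] [242.17666096 186.58187646] hole [242.53101206 191.82213598]
```

View pics/v7.png

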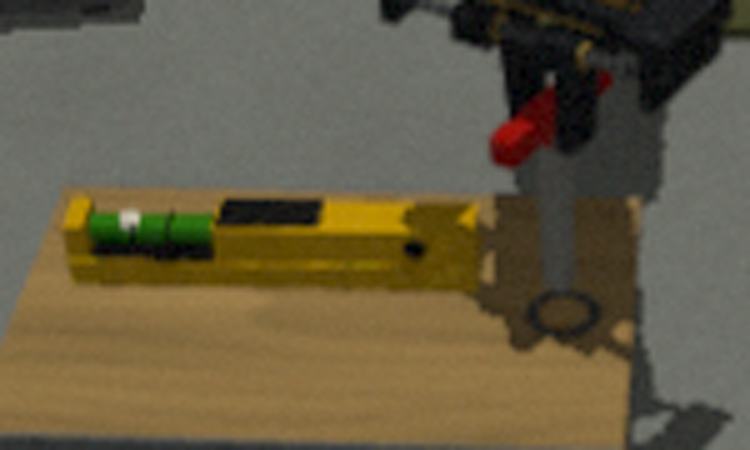

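Scene view: the shaft hangs upright over the hole, shaft centre at about 241.8 px and hole at about 242.4 px. I nudge +1 mm in y and lower it.

```bash
python3 -m handwheel '[[[-0.0005,0.015,0.001,0,0,0],[-0.0005,0.03,0.001,0,0,0],[-0.0005,0.038,0.001,0,0,0],[-0.0005,0.042,0.001,0,0,0],[-0.0005,0.045,0.001,0,0,0],[-0.0005,0.048,0.001,0,0,0],[-0.0005,0.048,0.001,0,0,0]]]'
```

```text
clock: 7.17
tool_pos: [0.5313, -0.028, 0.1517]
eef_rot: [-0.686, 0.172, -0.173, 0.686]
contact_force: [0.6, 0.2, -0.7]
opening: 0.172
```

```bash
python3 -m handwheel '[[[0,0.003,0,0,0,0],[0,0.006,0,0,0,0],[0,0.009,0,0,0,0],[0,0.011,0,0,0,0],[0,0.011,0,0,0,0]]]'; python3 -c "
from h import *
st();print(r.get_state()['moment'],r.get_state()['q'])"
```

```text
clock: 7.58
tool_pos: [0.5311, -0.028, 0.1403]
eef_rot: [0.686, -0.173, 0.172, -0.686]
contact_force: [-0.6, -0.6, -2.3]
opening: 0.179
t 7.58 p [ 0.5311 -0.028   0.1403] F [-0.6 -0.6 -2.3] op 0.179
[[0.881, -0.001, 0.473], [-0.473, 0.0, 0.881], [-0.001, -1.0, -0.0]]
[-0.03581874  0.06445755 -0.0744508 ] [ 0.06000476  0.71766452 -0.15472387  1.93755117  0.21183134  0.50236097
  0.83473448]
```

```bash
cat > bub.py <<'E'
import sys
from h import *
n=sys.argv[1]
a=np.mean([snapshot('scene') for _ in range(2)],0).astype(np.uint8); save(a,n+'.png')
def bub(im):
    im=im[162:192,138:180]; big=cv2.resize(im,None,fx=4,fy=4,interpolation=2).astype(int); B,G,Rr=[big[...,i] for i in range(3)]
    w=(np.minimum(B,np.minimum(G,Rr))>110); w[:, :]&=True
    g=((G>Rr*1.3)&(G>B*1.3)&(G>50))
    gx=np.argwhere(g)[:,1]; rows=np.argwhere(g)[:,0]; r0,r1=np.percentile(rows,[2,98]).astype(int)
    ww=np.clip(np.minimum(B,Rr)-60,0,None); ww[:r0-2]=0; ww[r1:]=0
    l,h=np.percentile(gx,[.5,99.5]); cols=np.arange(big.shape[1]); ww[:, :int(l)]=0; ww[:, int(h):]=0; ww[Rr>B*1.5]=0
    ctr=(ww.sum(0)*cols).sum()/max(ww.sum(),1)
    print('green',l/4+138,h/4+138,'mid',(l+h)/8+138,'bubble',ctr/4+138,'mm',(ctr-(l+h)/2)*72/(h-l), ww.sum())
bub(cv2.imread('pics/scene0.png')); bub(cv2.imread('pics/scene1.png')); bub(cv2.imread('pics/'+n+'.png')); st(); 
E
python3 -m handwheel '[[[0,0,0,0,0.033,0],[0,0,-0.0003,0,0.067,0],[-0.0001,0,-0.0006,0,0.1,0],[-0.0002,0,-0.0008,0,0.133,0],[-0.0003,0,-0.001,0,0.167,0],[-0.0004,0,-0.0012,0,0.2,0],[-0.0005,0,-0.0013,0,0.233,0],[-0.0006,0,-0.0013,0,0.26,0],[-0.0006,0,-0.0013,0,0.278,0],[-0.0006,0,-0.0013,0,0.278,0],[-0.0006,0,-0.0013,0,0.278,0],[-0.0006,0,-0.0013,0,0.278,0]]]'; python3 -m handwheel '[[[0,0,0,0,0,0],[0,0,0,0,0,0],[0,0,0,0,0,0],[0,0,0,0,0,0],[0,0,0,0,0,0],[0,0,0,0,0,0],[0,0,0,0,0,0],[0,0,0,0,0,0]]]'; python3 bub.py scene2
```

```text
clock: 8.58
tool_pos: [0.5301, -0.0288, 0.1406]
eef_rot: [-0.549, 0.446, -0.446, 0.549]
contact_force: [0.1, -0.6, -3.6]
opening: 0.174
clock: 9.25
tool_pos: [0.53, -0.0288, 0.1406]
eef_rot: [0.548, -0.446, 0.446, -0.548]
contact_force: [0.5, -1.4, -6.1]
opening: 0.172
green 148.0 172.0 mid 160.0 bubble 155.86217399581193 mm -12.413478012564246 15759
green 148.0 171.75 mid 159.875 bubble 155.80292601576713 mm -12.344813762727014 16490
green 147.5 171.5 mid 159.5 bubble 158.58573123702166 mm -2.7428062889350358 16855
t 9.35 p [ 0.53   -0.0288  0.1406] F [-0.3 -0.4 -6.1] op 0.175
[[0.203, -0.0, 0.979], [-0.979, 0.0, 0.203], [-0.0, -1.0, -0.0]]
```

```bash
python3 -m handwheel '[[[0,0,-0.0002,0,0.03,0],[0,0,-0.0003,0,0.06,0],[0,0,-0.0004,0,0.086,0],[0,0,-0.0004,0,0.086,0],[0,0,-0.0004,0,0.086,0],[0,0,-0.0004,0,0.086,0],[0,0,-0.0004,0,0.086,0],[0,0,-0.0004,0,0.086,0],[0,0,-0.0004,0,0.086,0],[0,0,-0.0004,0,0.086,0],[0,0,-0.0004,0,0.086,0],[0,0,-0.0004,0,0.086,0]]]'; python3 bub.py scene3; python3 - <<'E'
import cv2
im=cv2.imread('pics/scene3.png')[162:202,135:235]; cv2.imwrite('pics/v8.png',cv2.resize(im,None,fx=8,fy=8,interpolation=2))
E
```

```text
clock: 10.35
tool_pos: [0.5297, -0.0289, 0.1407]
eef_rot: [-0.483, 0.516, -0.516, 0.483]
contact_force: [1.4, -0.9, -7.5]
opening: 0.175
green 148.0 172.0 mid 160.0 bubble 155.86217399581193 mm -12.413478012564246 15759
green 148.0 171.75 mid 159.875 bubble 155.80292601576713 mm -12.344813762727014 16490
green 147.39375 171.35625 mid 159.375 bubble 159.5660966499358 mm 0.5741871171780156 17134
t 10.45 p [ 0.5297 -0.0289  0.1407] F [-0.1 -0.8 -8.7] op 0.174
[[-0.065, -0.0, 0.998], [-0.998, 0.0, -0.065], [-0.0, -1.0, -0.0]]
```

View pics/v8.png

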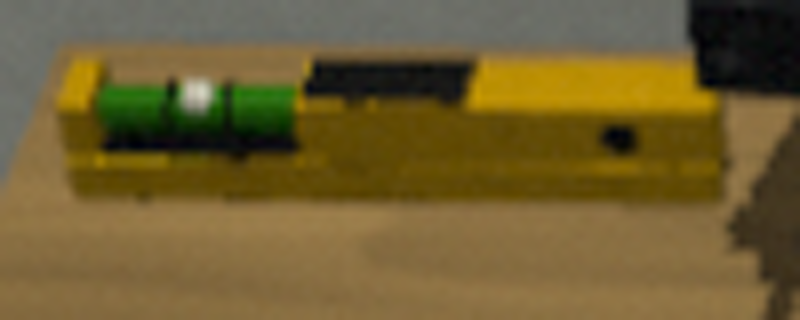

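Bubble at 196 between lines at 170 and 229 in the 8× crop (middle about 199), so about 1 mm short. I turn a touch more, then release and lift.

```bash
python3 -m handwheel '[[[0,0,-0.0001,0,0.012,0],[0,0,-0.0001,0,0.022,0],[0,0,-0.0001,0,0.022,0],[0,0,-0.0001,0,0.022,0],[0,0,-0.0001,0,0.022,0],[0,0,-0.0001,0,0.022,0],[0,0,-0.0001,0,0.022,0],[0,0,-0.0001,0,0.022,0]]]'; python3 -m handwheel '[[[0,0,0,0,0,0],[0,0,0,0,0,0],[0,0,0,0,0,0],[0,0,0,0,0,0],[0,0,0,0,0,0]]]' 0.1; python3 -m handwheel '[[[0,-0.01,0,0,0,0],[0,-0.03,0,0,0,0],[0,-0.06,0,0,0,0],[0,-0.095,0,0,0,0],[0,-0.12,0,0,0,0],[0,-0.12,0,0,0,0],[0,-0.12,0,0,0,0],[0,-0.12,0,0,0,0]]]'; python3 bub.py scene4; python3 -c "
from h import *
print(r.get_state()['q'].round(3))
for a in (90,0,-90,5,185): a=np.radians(a); rel([.508,-.197,.25],zdir=[np.cos(a),np.sin(a)])
c=get_calibration('scene'); print(proj(c,[.508,-.197,.126]))"
```

```text
clock: 11.12
tool_pos: [0.5296, -0.0289, 0.1406]
eef_rot: [-0.465, 0.533, -0.532, 0.465]
contact_force: [-0.1, -1.8, -8.4]
opening: 0.177
clock: 11.53
tool_pos: [0.5299, -0.029, 0.1411]
eef_rot: [0.465, -0.532, 0.533, -0.465]
contact_force: [0.1, 0.3, 0.5]
opening: 0.527
clock: 12.2
tool_pos: [0.529, -0.0288, 0.2605]
eef_rot: [-0.465, 0.533, -0.532, 0.465]
contact_force: [-0.3, -0.2, -0.8]
opening: 0.553
green 148.0 172.0 mid 160.0 bubble 155.86217399581193 mm -12.413478012564246 15759
green 148.0 171.75 mid 159.875 bubble 155.80292601576713 mm -12.344813762727014 16490
green 147.415 171.5 mid 159.4575 bubble 159.68636123967426 mm 0.6841606500538479 17069
t 12.3 p [ 0.5286 -0.0288  0.2596] F [-0.3 -0.5 -0.6] op 0.553
[[-0.134, -0.003, 0.991], [-0.991, 0.0, -0.134], [0.0, -1.0, -0.003]]
[-0.184  0.547  0.243  1.839 -0.179  0.78   0.018]
shift [0.1695 0.0096 0.0022] turn [ 0.0007 -0.5428 -0.0007] deg 97.7
shift [0.1695 0.0096 0.0022] turn [ 0.0009 -0.0428  0.    ] deg 7.7
shift [0.1695 0.0096 0.0022] turn [0.0007 0.4572 0.0007] deg 82.3
shift [0.1695 0.0096 0.0022] turn [ 0.0009 -0.0706 -0.    ] deg 12.7
shift [0.1695 0.0096 0.0022] turn [1.000e-04 9.294e-01 1.300e-03] deg 167.3
[184.65919122 172.34168703]
```

```bash
python3 -c "
from h import *
print(at_z(get_calibration('top'),332.5,204.75,.126).round(4),at_z(get_calibration('scene'),183.5,171.9,.126).round(4))"; python3 -m handwheel '[[[0.169,0,0.002,0,-0.042,0],[0.169,0,0.002,0,-0.042,0],[0.169,0,0.002,0,-0.042,0],[0.169,0,0.002,0,-0.042,0],[0.169,0.03,0.002,0,-0.042,0],[0.169,0.07,0.002,0,-0.042,0],[0.169,0.07,0.002,0,-0.042,0],[0.169,0.07,0.002,0,-0.042,0]]]' -1 20; python3 w.py w4; python3 - <<'E'
from h import *
save(snapshot('scene'),'scene5.png')
a=cv2.imread('pics/w4.png'); b=cv2.imread('pics/scene5.png')[130:220,130:280]
cv2.imwrite('pics/v9.png',np.vstack([cv2.resize(b,(512,307),interpolation=2),cv2.resize(a,(390,292))@np.eye(3) if 0 else cv2.copyMakeBorder(cv2.resize(a,(388,291)),0,0,0,124,0)]))
E
```

```text
[ 0.5033 -0.1991  0.126 ] [ 0.5061 -0.2008  0.126 ]
clock: 12.97
tool_pos: [0.507, -0.1957, 0.1887]
eef_rot: [-0.5, 0.503, -0.498, 0.498]
contact_force: [0.5, 0.1, 0.5]
opening: 0.003
t 12.97 p [ 0.507  -0.1957  0.1887] F [0.5 0.1 0.5] op 0.003
[[-0.003, -0.006, 1.0], [-1.0, 0.003, -0.003], [-0.003, -1.0, -0.006]]
```

View pics/v9.png

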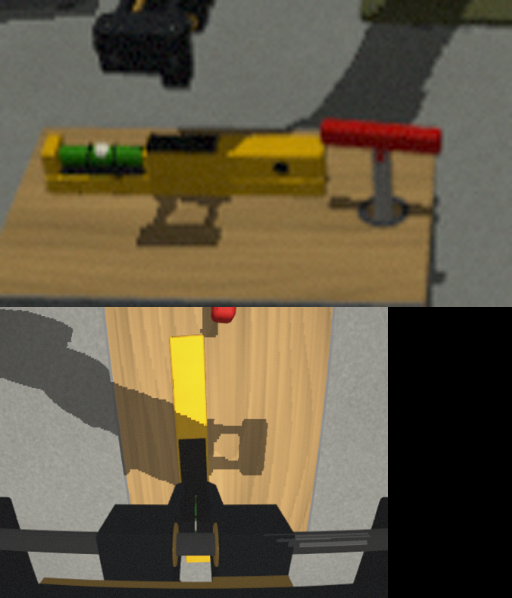

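Key stands in the foot. The shut fingers are above the black pad, centred on the level. I lower gently to contact.

```bash
python3 -m handwheel '[[[0.002,0.025,-0.001,0,0,0],[0.002,0.045,-0.001,0,0,0],[0.002,0.055,-0.001,0,0,0],[0.002,0.058,-0.001,0,0,0],[0.002,0.06,-0.001,0,0,0],[0.002,0.06,-0.001,0,0,0]]]'; python3 -m handwheel '[[[0,0.001,0,0,0,0],[0,0.002,0,0,0,0],[0,0.003,0,0,0,0],[0,0.003,0,0,0,0]]]'
```

```text
clock: 13.57
tool_pos: [0.5087, -0.1987, 0.1316]
eef_rot: [0.499, -0.5, 0.501, -0.5]
contact_force: [-0.2, -0.6, 0.3]
opening: 0.002
clock: 13.9
tool_pos: [0.508, -0.1987, 0.1279]
eef_rot: [0.499, -0.501, 0.501, -0.499]
contact_force: [0.9, -0.1, -0.4]
opening: -0.001
```

```bash
python3 -m handwheel '[[[0,0.001,0,0,0,0],[0,0.002,0,0,0,0],[0,0.002,0,0,0,0],[0,0.002,0,0,0,0]]]'; python3 -m handwheel '[[[0,0.001,0,0,0,0],[0,0.001,0,0,0,0],[0,0.001,0,0,0,0]]]';  python3 -m handwheel '[[[0,0.001,0,0,0,0],[0,0.001,0,0,0,0],[0,0.001,0,0,0,0]]]'
```

```text
clock: 14.23
tool_pos: [0.5081, -0.1987, 0.1264]
eef_rot: [0.499, -0.501, 0.501, -0.499]
contact_force: [-1.4, 1.4, 7.5]
opening: 0.006
clock: 14.48
tool_pos: [0.5081, -0.1987, 0.1263]
eef_rot: [0.499, -0.5, 0.501, -0.5]
contact_force: [-2.8, 1.8, 14.8]
opening: 0.005
clock: 14.73
tool_pos: [0.5081, -0.1987, 0.1263]
eef_rot: [0.499, -0.5, 0.501, -0.5]
contact_force: [-4.2, 2.9, 23.8]
opening: 0.005
```

```bash
python3 -m handwheel '[[[0,-0.001,0,0,0,0],[0,-0.001,0,0,0,0],[0,-0.001,0,0,0,0],[0,-0.001,0,0,0,0],[0,-0.001,0,0,0,0],[0,-0.001,0,0,0,0],[0,-0.001,0,0,0,0],[0,-0.001,0,0,0,0],[0,-0.001,0,0,0,0],[0,-0.001,0,0,0,0],[0,-0.001,0,0,0,0],[0,-0.001,0,0,0,0]]]'; python3 bub.py scene6; python3 - <<'E'
import cv2
im=cv2.imread('pics/scene6.png')[150:205,135:235]; cv2.imwrite('pics/v10.png',cv2.resize(im,None,fx=8,fy=8,interpolation=2))
E
```

```text
clock: 15.73
tool_pos: [0.5081, -0.1987, 0.1264]
eef_rot: [0.499, -0.5, 0.501, -0.5]
contact_force: [-2.6, 1.5, 14.8]
opening: 0.009
green 148.0 172.0 mid 160.0 bubble 155.86217399581193 mm -12.413478012564246 15759
green 148.0 171.75 mid 159.875 bubble 155.80292601576713 mm -12.344813762727014 16490
green 147.5 171.5 mid 159.5 bubble 159.60258986696857 mm 0.3077696009057469 17665
t 15.83 p [ 0.5081 -0.1987  0.1263] F [-3.   2.  14.2] op 0.006
[[-0.003, 0.001, 1.0], [-1.0, 0.0, -0.003], [-0.0, -1.0, 0.001]]
```

View pics/v10.png

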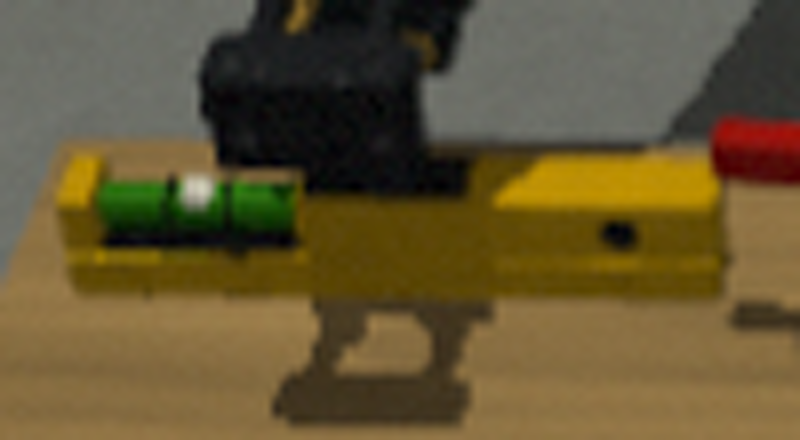

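The bubble at 198 lies between the lines at 172 and 229, about 1 mm from the middle. The press is steady at 14 N and the level is flat and unmoved, so I hand in.

```bash
python3 -c "
from h import *
print(job.finish_job()); st()"
```

```text
the job is handed in; nothing more can be done
None
the job is handed in; nothing more can be done
```

The job is handed in; no verdict came back. I took the red key from the rack, put it about 20 mm down into the foot's socket, and turned it about 69° clockwise in three steps. I then let go, left the key standing, and pressed the level's thumb pad with the shut fingers.

**Last checks** (about 16 s on the robot's clock, fingers pressing):
- **Press:** a steady 14–15 N upward on the tool, with a small sideways pull of about 3 N.
- **Bubble:** between the lines. My colour measurement gave +0.3 mm and reading the picture by eye gave about −1 mm; the two disagree slightly, but both are inside the ±3 mm limit.
- **Level:** it lay flat and had not visibly moved.
- **Key:** it stood free in the foot when last seen whole, just before the press.
- **Not checked:** I did not measure the blue key, tape roll or carton again at the end. The arm stayed clear of them, with no unexpected forces.

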